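# Turn the wrong-way-up brass cup over on the probing strip

## Task

Three brass cups wait on the round black pads of the grey probing strip; they are measured mouth-down, but one was put down mouth-up. Turn that one over and set it down (do not drop it) so that it stands mouth-down within the pad it came from; the dark steel V-block is there to lay it in if you need to change your grip. Leave the other two cups and the plug gauge where they are.

Things in the scene. Friction and masses are not known exactly. Their poses are not given: they have to be found in the camera images.
- cup_1: one of three equal straight-sided brass cups, 56 mm outside diameter, 60 mm high, wall 3 mm, base 4 mm, about 0.26 kg. A blue paint dot (24 mm) marks the outside of its base. Origin: centre of the base's outside; z runs from the base out through the mouth, so z points up when it stands mouth-up and down when it stands mouth-down. Stands on one of the three pads
- cup_2: one of three equal straight-sided brass cups, 56 mm outside diameter, 60 mm high, wall 3 mm, base 4 mm, about 0.26 kg. A blue paint dot (24 mm) marks the outside of its base. Origin: centre of the base's outside; z runs from the base out through the mouth, so z points up when it stands mouth-up and down when it stands mouth-down. Stands on one of the three pads
- cup_3: one of three equal straight-sided brass cups, 56 mm outside diameter, 60 mm high, wall 3 mm, base 4 mm, about 0.26 kg. A blue paint dot (24 mm) marks the outside of its base. Origin: centre of the base's outside; z runs from the base out through the mouth, so z points up when it stands mouth-up and down when it stands mouth-down. Stands on one of the three pads
- strip: fixed grey probing strip, 330 mm (x) by 95 mm (y), 12 mm high; origin at the centre of its underside; the three pads lie in a row along its x axis, 115 mm apart; it may be on either side of the robot
- pad_1 (a point): centre of the first round black pad (76 mm diameter, flush with the strip's top, 12 mm above the table), at the -x end of the strip
- pad_2 (a point): centre of the middle pad, likewise
- pad_3 (a point): centre of the third pad, at the +x end, likewise
- vblock: fixed dark steel V-block, 50 mm long (x), 50 mm wide (y), 36 mm high; origin at the centre of its underside. A 90 degree V groove open at the top runs along its x axis through its whole length: bottom line 14 mm above the table, 44 mm wide at the top. A cup laid in it has its axis level along the block's x, 54 mm above the table, and overhangs the block on both sides
- v_groove (a point): middle of the V groove's bottom line, 14 mm above the table
- gauge: loose steel plug gauge standing upright on the table, 22 mm diameter, 48 mm high; origin at the centre of its underside

How it is judged:
By the outcome, as a careful person would: the job done as asked, in the order asked, and still so for the second after the job is handed in, with the robot touching nothing.
It also fails if it takes over 64 s, if anything falls off the work surface, if the arm or the gripper's body presses on something with over 40 N, if the wrist force passes 120 N, or if a joint passes its speed limit or range.

## Robot

A 6-joint arm with a two-finger parallel gripper is mounted at the origin on the work surface. World frame = base frame: x ahead of the robot, y to its left, z up, the work surface at z = 0. Lengths are in mm, angles in rad, forces in N, time in s.
With the tool pointing down it reaches from about 325 to 850 mm from the base axis. Payload 4.4 kg.
Tool frame: the origin (TCP) lies at the very end of the fingers, on their centre line; the grasp point (between the pads) lies 19 mm behind it (arm.grip_point_offset is the z of the grasp point in the tool frame, in mm); z points along the fingers, y is the line along which they close (so a half turn about z gives the same grasp; the last joint's range is limited). The gripper opens to 94 mm and grips with 3 to 60 N. Pads are 16 mm wide; open, the fingers measure 119 mm over their backs; the gripper's body (75 mm by 177 mm) begins 78 mm behind the grasp point.
Start: joints at [1.141, 0.207, 1.542, -0, 1.393, -0.15], TCP at [158.804, 552.638, 205.447] pointing down, gripper open.
Joint ranges: [-2.73, 2.73], [-0.86, 2.22], [0.23, 2.46], [-1.11, 4.25], [0.08, 2.63], [-2.82, 2.82]. Speed limits (rad/s): [2.79, 2.79, 3.14, 3.14, 3.14, 3.14].

## Interface

Orientations are given as a rotation vector (axis times angle).
In Python, from station import arm gives the robot as it stands.
- The arm moves only by the tool carry_out, never from a script. Its argument "steps" is a list of rows, each a list of 3 entries, a list of its own where there are three numbers: the turn, a rotation vector about the tool's x, y, z in degrees, then the shift along the tool's x, y, z in cm, then the finger opening in cm, from 0 to 9.4. In form: [[[ax, ay, az], [dx, dy, dz], gripper], ...]. A call has 1 to 5 rows; each row shifts and turns the commanded pose from where the row before left it, along the tool's axes as they then stand; what a row does not reach is not made up. A row lasts 1/12 s, in which the tool goes at most 41.7 mm and 7.16 degrees, less where a joint would pass 70% of its speed; a pose out of reach is approached as far as the arm can. A call with a gripper value outside its range is refused whole. The fingers move at their own pace and stop on an object; "newtons" is the grip in N (left out, the last holds). Time passes only in rows, so rows that do not move let the fingers close. It gives the time, the measured TCP pose, the force, the opening and the grip force at its end, in the units of the state.
- arm.get_state(): the state, without advancing time (a new reading comes with each control period).
- arm.camera(name): name is "scene" or "top" or "wrist"; returns a dict with "img" (420x560x3 uint8, blue, green, red), "K" (3x3 intrinsics, pixels), "extrinsics" (4x4, takes a point from camera to world coordinates). Camera axes: x right, y down, z forward; pixel columns grow to the right and rows downward; lengths in mm; the calibration is good to about 2 mm. A picture is of the moment at which its call begins. There is no depth.
- arm.hand_in(): hands the job in; it is judged then, once.
The state is a dict: "t": time; "joint_positions": joint angles; "joint_velocities": joint speeds; "joint_efforts": joint torques, N m; "tool_pos": TCP position; "eef_rot": TCP orientation; "ft_force": force on the tool from outside, world axes, zero at the start; "torque": the same for the moment, N m; "grip_width": opening from 0.0 (shut) to 1.0 (fully open); "grasp_force": force on a finger pad.
Only numpy, scipy, OpenCV 4.12 (cv2) and the standard library are available. Lean on these libraries where they do the work, as an engineer would, in place of code of your own. Each camera call takes 0.05 s, during which the arm holds its last target. There are 200 camera calls.

## Working session

There is one attempt and no reset: what is moved stays moved. The work goes in short steps, Python scripts to look and compute and a tool call to move; the robot and the scene stay as the last step left them, time stands still between calls to the robot, and variables do not carry over. Pictures are saved under pics/ and viewed, at most 10 in all, crops included, and the job is handed in when it is done.

Besides the shell and the picture viewer there is one more tool, called after "Emit:" as a command line: name --argument value ..., lists and objects as JSON in quotes. carry_out: Moves the arm, as the interface text tells. Its arguments: {"type":"object","properties":{"steps":{"type":"array","items":{"type":"array"}},"newtons":{"type":"number"}},"required":["steps"]}

```bash
mkdir -p pics; ls
python3 - <<'E'
from station import arm
import cv2,numpy as np
s=arm.get_state();print(s)
a=[arm.camera(n) for n in("scene","top")]
cv2.imwrite('pics/a.png',a[0]['img']);cv2.imwrite('pics/b.png',a[1]['img'])
for c in a: print(c['K'],c['extrinsics'])
E
```

```text
pics
{'t': 0.0, 'joint_positions': array([ 1.14051200e+00,  2.07417301e-01,  1.54289686e+00,  1.15057529e-05,
        1.39351195e+00, -1.50492254e-01]), 'joint_velocities': array([ 1.95511310e-03,  1.44242060e-03,  6.91174856e-04, -8.57143286e-04,
       -1.40361208e-03, -7.27716337e-05]), 'joint_efforts': array([ 1.92561696e-03, -3.70877266e+01, -2.81422985e+01,  7.00911717e-02,
        3.61966691e-02, -1.83131283e-04]), 'tool_pos': array([158.46041014, 551.91569402, 204.31943338]), 'eef_rot': array([-0.43797645, -3.11025465,  0.00335563]), 'ft_force': array([ 0.8490436 , -0.96351962, -0.50518593]), 'torque': array([-0.00080429, -0.02508952, -0.00888965]), 'grasp_force': 0.0, 'grip_width': 1.002741584005043}
[[461.41505252   0.         279.32223783]
 [  0.         461.41505252 210.563763  ]
 [  0.           0.           1.        ]] [[ 7.95617184e-01  4.91300977e-01 -3.54424389e-01  7.94429023e+02]
 [ 6.05794066e-01 -6.42709068e-01  4.68976122e-01 -3.41638153e+02]
 [ 2.61665802e-03 -5.87833653e-01 -8.08977595e-01  6.21662242e+02]
 [ 0.00000000e+00  0.00000000e+00  0.00000000e+00  1.00000000e+00]]
[[525.55540177   0.         275.19353262]
 [  0.         525.55540177 210.90635196]
 [  0.           0.           1.        ]] [[ 1.30282470e-02 -9.90980954e-01  1.33367965e-01  4.29523730e+02]
 [-9.99315883e-01 -8.28710868e-03  3.60428930e-02 -2.83209626e+01]
 [-3.46125856e-02 -1.33746302e-01 -9.90410973e-01  9.79520398e+02]
 [ 0.00000000e+00  0.00000000e+00  0.00000000e+00  1.00000000e+00]]
```

View pics/a.png

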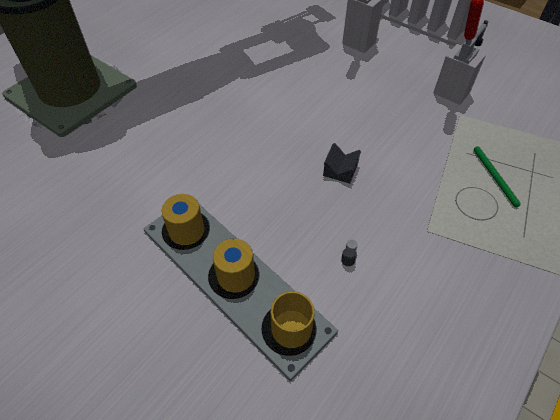

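View pics/b.png

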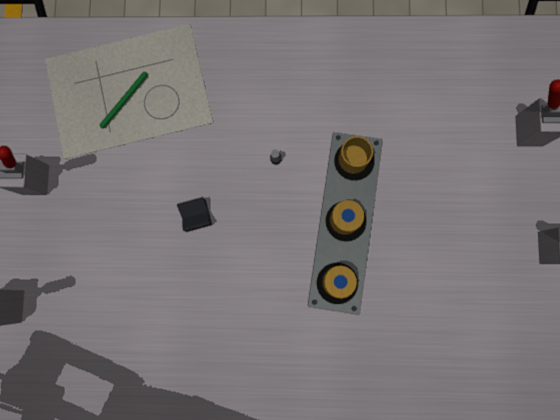

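The mouth-up cup is at top px (355,157), scene (292,320), on the far pad. The other two, showing blue dots at (348,216) and (341,282), are mouth-down. The V-block is at (195,214) and the gauge at (277,156). Next I'll measure these and enlarge the block.

```bash
cat > h.py <<'E'
import cv2,numpy as np
def ray(c,uv,z):
    uv=np.atleast_2d(uv).astype(float);E=c['extrinsics'];K=c['K']
    d=np.c_[uv,np.ones(len(uv))]@np.linalg.inv(K).T@E[:3,:3].T
    o=E[:3,3];return o+d*((z-o[2])/d[:,2])[:,None]
def big(m):
    cs,_=cv2.findContours(m.astype(np.uint8),cv2.RETR_EXTERNAL,cv2.CHAIN_APPROX_NONE)
    return sorted(cs,key=cv2.contourArea,reverse=True)
E
python3 - <<'E'
from station import arm
from h import *
t=arm.camera('top');s=arm.camera('scene')
# top
hsv=cv2.cvtColor(t['img'],cv2.COLOR_BGR2HSV)
print('strip px hsv',hsv[185,330],hsv[250,325],'table',hsv[185,290],'vb',hsv[214,195],'cup',hsv[216,335],hsv[140,355])
m=(hsv[...,0]>8)&(hsv[...,0]<35)&(hsv[...,1]>130)
m[:,:300]=0;m[:,400:]=0;m[:120]=0;m[320:]=0
for c in big(m)[:3]:
    (u,v),r=cv2.minEnclosingCircle(c);print('cup',u,v,r,cv2.boundingRect(c))
m=hsv[...,2]<60
for c in big(m):
    a=cv2.contourArea(c);
    if 30<a<2500:
        b=cv2.boxPoints(cv2.minAreaRect(c));print('dark',a,b.mean(0))
        if b.mean(0)[0]<230 and b.mean(0)[1]<300:print(ray(t,b,36)[:,:2].round(),)
def crop(c,x,y,w,h,f):return cv2.resize(c['img'][y:y+h,x:x+w],None,fx=f,fy=f,interpolation=cv2.INTER_CUBIC)
A=crop(t,170,185,60,60,6);B=crop(s,310,135,60,60,6);C=crop(t,300,120,100,100,3.6)
cv2.imwrite('pics/c.png',np.hstack([A,B]))
cv2.imwrite('pics/d.png',crop(t,300,125,90,195,3))
E
```

```text
strip px hsv [90  8 97] [83 10 99] table [160  11 134] vb [120  13  39] cup [ 20 169 137] [ 19 174  60]
cup 354.98175048828125 154.77737426757812 19.04764747619629 (338, 137, 35, 37)
cup 346.39923095703125 217.1511688232422 17.937007904052734 (329, 200, 36, 35)
cup 339.1107482910156 281.6234130859375 17.7244873046875 (322, 264, 35, 35)
dark 1320.5 [337.3462 282.7693]
dark 763.5 [194.29413 214.17651]
[[569. 186.]
 [582. 135.]
 [530. 120.]
 [517. 172.]]
dark 716.5 [ 11.5 307. ]
dark 683.0 [ 35.90419 177.10669]
[[587. 482.]
 [657. 472.]
 [646. 421.]
 [576. 432.]]
dark 643.0 [527.82776  122.505936]
dark 633.0 [548.5089  245.74042]
dark 388.0 [353.344 164.108]
dark 371.5 [345.5 219.5]
dark 272.5 [550.  102.5]
dark 231.0 [23.  8.]
[[968. 550.]
 [967. 458.]
 [934. 456.]
 [935. 547.]]
dark 193.5 [ 13.727703 162.12581 ]
[[629. 523.]
 [673. 514.]
 [660. 469.]
 [616. 478.]]
dark 121.0 [542.   7.]
dark 58.5 [125.489426 100.89765 ]
[[713. 331.]
 [817. 254.]
 [815. 251.]
 [710. 328.]]
dark 49.0 [276.3 159.4]
```

View pics/c.png

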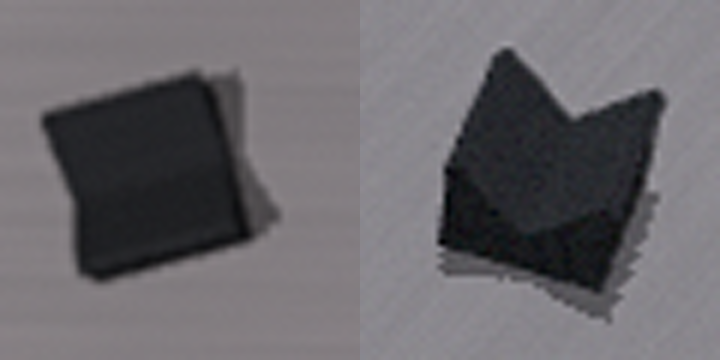

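View pics/d.png

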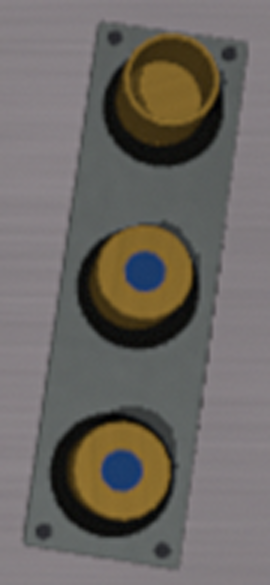

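The groove runs roughly along world y, and the strip corners and screws are clearly visible. Next I'll convert those pixels to world points.

Run:
```python
from station import arm
from h import *
t=arm.camera('top');s=arm.camera('scene')
np.set_printoptions(precision=1,suppress=True)
B=lambda p:(np.array(p,float)-[360,0]+.5)/6+[310,135]-.5
print('groove',ray(s,B([[528,232],[572,120]]),14),ray(s,B([[528,232],[572,120]]),14).mean(0))
r=ray(s,B([[505,48],[445,168],[662,95],[607,210]]),36);print('ridge',r,r.mean(0))
D=lambda p:(np.array(p,float)+.5)/3+[300,125]-.5
A=lambda p:(np.array(p,float)+.5)/6+[170,185]-.5
r=ray(t,A([[42,118],[203,73],[250,238]]),36);print('top',r,(r[0]+r[2])/2)
c=ray(t,D([[100,22],[247,42],[178,568],[25,545]]),12);print(c,'strip',c.mean(0))
ax=(c[0]+c[1]-c[2]-c[3])/2;n=ax/np.linalg.norm(ax);print('len',np.linalg.norm(ax),n,'pads',c.mean(0)+np.outer([-115,0,115],n))
# cups
for u,v,z in((354.98,0,72),):pass
print('tops',ray(t,D([[172,78],[145,271],[122,471]]),72),ray(s,[[292.5,305],[232.5,254.5],[180,208.5]],72))
print('gauge',ray(t,[[276.5,154]],48),ray(s,[[351.5,243.5]],48))
W=(hsv:=cv2.cvtColor(s['img'],cv2.COLOR_BGR2HSV));m=(hsv[...,0]>8)&(hsv[...,0]<35)&(hsv[...,1]>110)
m[:180]=0;m[360:]=0;m[:,:150]=0;m[:,330:]=0
for q in big(m)[:3]:
  x,y,w,h=cv2.boundingRect(q);print('cup scene bbox',x,y,w,h)
b=(hsv[...,0]>95)&(hsv[...,0]<125)&(hsv[...,1]>120);b[:180]=0
for q in big(b)[:2]: print('dot s',ray(s,q[:,0].mean(0),72))
hsv=cv2.cvtColor(t['img'],cv2.COLOR_BGR2HSV);b=(hsv[...,0]>95)&(hsv[...,0]<125)&(hsv[...,1]>120)
for q in big(b)[:2]: print('dot t',ray(t,q[:,0].mean(0),72))
```

```text
groove [[559.9 135.4  14. ]
 [546.4 180.1  14. ]] [553.2 157.7  14. ]
ridge [[524.4 173.5  36. ]
 [536.8 123.8  36. ]
 [570.8 185.3  36. ]
 [581.6 138.3  36. ]] [553.4 155.2  36. ]
top [[567.3 186.5  36. ]
 [581.6 137.6  36. ]
 [531.2 121.8  36. ]] [549.3 154.1  36. ]
[[ 711.2 -100.5   12. ]
 [ 698.5 -192.3   12. ]
 [ 373.7 -146.6   12. ]
 [ 386.   -54.8   12. ]] strip [ 542.4 -123.5   12. ]
len 328.1981934502163 [ 1.  -0.1  0. ] pads [[ 428.5 -107.5   12. ]
 [ 542.4 -123.5   12. ]
 [ 656.2 -139.5   12. ]]
tops [[ 660.  -138.1   72. ]
 [ 545.6 -121.7   72. ]
 [ 430.9 -108.    72. ]] [[ 657.7 -131.8   72. ]
 [ 547.7 -121.6   72. ]
 [ 434.8 -109.    72. ]]
gauge [[659.3   4.6  48. ]] [[663.    7.6  48. ]]
cup scene bbox 270 291 44 58
cup scene bbox 212 239 43 55
cup scene bbox 162 194 42 52
dot s [[ 547.6 -121.7   72. ]]
dot s [[ 433.  -108.2   72. ]]
dot t [[ 431.2 -107.5   72. ]]
dot t [[ 545.7 -121.3   72. ]]
```

Add to h.py:
```python
from scipy.spatial.transform import Rotation as R
import json
def frame(z,y):
    z=np.array(z,float);z/=np.linalg.norm(z);y=np.array(y,float);y-=z*(y@z);y/=np.linalg.norm(y)
    return R.from_matrix(np.c_[np.cross(y,z),y,z])
def go(s,grip,rot,off=19):
    """remaining turn (deg, tool) and shift (cm, tool axes) so the grasp point is at grip with rot"""
    tcp=np.array(grip,float)+rot.apply([0,0,off]);q=R.from_rotvec(s['eef_rot'])
    print('turn',np.degrees((q.inv()*rot).as_rotvec()).round(2),'shift cm',(q.inv().apply(tcp-s['tool_pos'])/10).round(2),
      'world d',(tcp-s['tool_pos']).round(1))
def show(s):
    print('t',round(s['t'],2),'j',s['joint_positions'].round(2),'tcp',s['tool_pos'].round(1),'rot',s['eef_rot'].round(3),
      'F',s['ft_force'].round(1),'w',round(s['grip_width']*94,1),'g',round(s['grasp_force'],1),'gp',(s['tool_pos']-19*R.from_rotvec(s['eef_rot']).as_matrix()[:,2]).round(1))
```

```text
(no output)
```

Emit:
carry_out --steps '[[[0,0,3.6],[-3.7,0.3,0.4],9.4],[[0,0,3.6],[-3.7,0.3,0],9.4],[[0,0,3.6],[-3.7,0.3,0],9.4],[[0,0,3.6],[-3.7,0.3,0],9.4],[[0,0,3.6],[-3.8,0.3,0],9.4]]'

```text
t: 0.72
tool_pos: [336.3, 492.8, 201.4]
eef_rot: [0.923, 3.003, 0.001]
ft_force: [0.2, 1.0, -0.9]
grip_width: 0.999
grasp_force: 0.0
```

Emit:
carry_out --steps '[[[0,0,3.6],[-3.8,0.3,0],9.4],[[0,0,3.6],[-3.8,0.3,0],9.4],[[0,0,3.6],[-3.8,0.3,0],9.4],[[0,0,3.6],[-3.8,0.3,0],9.4],[[0,0,3.6],[-3.8,0.3,0],9.4]]'

```text
t: 1.13
tool_pos: [488.6, 378.5, 201.4]
eef_rot: [1.382, 2.821, 0.0]
ft_force: [-0.2, -0.2, 0.5]
grip_width: 0.999
grasp_force: 0.0
```

Emit:
carry_out --steps '[[[0,0,3.6],[-3.9,0.3,0],9.4],[[0,0,3.6],[-3.9,0.3,0],9.4],[[0,0,3.6],[-3.9,0.3,0],9.4],[[0,0,3.6],[-3.9,0.3,0],9.4],[[0,0,3.6],[-3.9,0.3,0],9.4]]'

```text
t: 1.55
tool_pos: [600.3, 218.8, 201.3]
eef_rot: [1.807, 2.57, 0.0]
ft_force: [-0.3, 0.4, 0.7]
grip_width: 0.999
grasp_force: 0.0
```

Run:
```python
from station import arm
from h import *
s=arm.get_state();show(s)
c=np.array([659,-137,0]);rad=c/np.linalg.norm(c);t=np.array([-rad[1],rad[0],0])
print(R.from_rotvec(s['eef_rot']).as_matrix().round(2))
for sg in(1,-1): go(s,c+[0,0,150],frame(-sg*t*1+[0,0,-1],rad))
```

```text
t 1.55 j [ 0.21  0.34  1.38  0.    1.42 -0.13] tcp [600.3 218.8 201.3] rot [1.807 2.57  0.   ] F [-0.3  0.4  0.7] w 93.9 g 0.0 gp [600.3 218.8 220.3]
[[-0.34  0.94  0.  ]
 [ 0.94  0.34  0.  ]
 [ 0.    0.   -1.  ]]
turn [ 12.39 -43.84  29.88] shift cm [-36.61  -7.23   6.47] world d [  55.9 -369.   -64.7]
turn [-12.37  43.83  29.89] shift cm [-34.32  -5.83   6.47] world d [  61.4 -342.7  -64.7]
```

Emit:
carry_out --steps '[[[0,0,3.3],[-3.8,0.2,0],9.4],[[0,0,3.3],[-3.8,0.2,0],9.4],[[0,0,3.3],[-3.8,0.2,0],9.4],[[0,0,3.3],[-3.8,0.2,0],9.4],[[0,0,3.3],[-3.8,0.2,0],9.4]]'

```text
t: 1.97
tool_pos: [653.2, 36.6, 201.3]
eef_rot: [2.156, 2.285, 0.0]
ft_force: [0.3, 0.4, 0.2]
grip_width: 1.004
grasp_force: 0.0
```

Emit:
carry_out --steps '[[[0,0,3.3],[-3.8,0.2,0],9.4],[[0,0,3.3],[-3.8,0.2,0],9.4],[[0,0,3.3],[-3.8,0.2,0],9.4],[[0,0,3.3],[-3.8,0.2,0],9.4],[[0,0,0],[0,0,0],9.4]]'

```text
t: 2.38
tool_pos: [656.2, -121.1, 201.1]
eef_rot: [2.409, 2.012, -0.004]
ft_force: [0.4, 1.0, 0.3]
grip_width: 0.999
grasp_force: 0.0
```

Emit:
carry_out --steps '[[[0,-6.5,0],[0,0,0],9.4],[[0,-6.5,0],[0,0,0],9.4],[[0,-6.5,0],[0,0,0],9.4],[[0,-6.5,0],[0,0,0],9.4],[[0,-6.5,0],[0,0,0],9.4]]'

```text
t: 2.8
tool_pos: [657.6, -112.8, 203.0]
eef_rot: [2.069, 1.744, -0.605]
ft_force: [-0.8, -0.2, -0.6]
grip_width: 1.002
grasp_force: 0.0
```

Emit:
carry_out --steps '[[[0,-6.5,0],[0,0,0],9.4],[[0,-6,0],[0,0,0],9.4],[[0,0,0],[0,0,0],9.4],[[0,0,0],[0,0,0],9.4]]'

```text
t: 3.13
tool_pos: [656.3, -111.6, 199.1]
eef_rot: [1.925, 1.63, -0.8]
ft_force: [-0.0, -0.2, 0.7]
grip_width: 0.998
grasp_force: 0.0
```

Run:
```python
from station import arm
from h import *
s=arm.get_state();show(s)
c=np.array([659,-137,0]);rad=c/np.linalg.norm(c);t=np.array([-rad[1],rad[0],0])
print(R.from_rotvec(s['eef_rot']).as_matrix().round(2))
go(s,c+[0,0,130],frame(-t*1+[0,0,-1],rad))
go(s,c+[0,0,50],frame(-t*1+[0,0,-1],rad))
w=arm.camera('wrist');cv2.imwrite('pics/e.png',w['img'])
```

```text
t 3.13 j [ 0.06  0.57  1.27 -0.76  1.54  0.34] tcp [ 656.3 -111.6  199.1] rot [ 1.925  1.63  -0.8  ] F [-0.  -0.2  0.7] w 93.8 g 0.0 gp [658.5 -98.4 212.5]
[[ 0.11  0.99 -0.12]
 [ 0.7  -0.17 -0.7 ]
 [-0.71 -0.   -0.71]]
turn [ 1.35 -0.08  1.71] shift cm [3.13 0.68 8.53] world d [  0.  -38.6 -82.5]
turn [ 1.35 -0.08  1.71] shift cm [ 8.78  0.71 14.19] world d [   0.   -38.6 -162.5]
```

View pics/e.png

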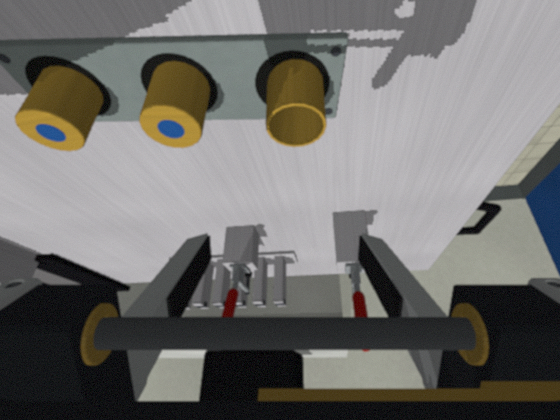

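The wrist picture shows the mouth-up cup's rim centred near (296,124). The two other cups, with blue dots at (50,132) and (171,128), are untouched.

Emit:
carry_out --steps '[[[0.7,0,0.9],[2.2,0.2,0],9.4],[[0.7,0,0.9],[2.2,0.2,0],9.4],[[0,0,0],[2.2,0.2,0],9.4],[[0,0,0],[2.2,0.1,2],9.4],[[0,0,0],[0,0,3],9.4]]'

```text
t: 3.6
tool_pos: [671.4, -85.8, 104.3]
eef_rot: [1.965, 1.589, -0.798]
ft_force: [-0.6, -0.2, 0.3]
grip_width: 1.0
grasp_force: 0.0
```

Run:
```python
from station import arm
from h import *
c=np.array([659,-137,0])
w=arm.camera('wrist');s=arm.get_state();show(s)
h=cv2.cvtColor(w['img'],cv2.COLOR_BGR2HSV);m=(h[...,0]>8)&(h[...,0]<35)&(h[...,1]>110)
m[280:]=0
for q in big(m)[:3]:
    x,y,ww,hh=cv2.boundingRect(q);print(x,y,ww,hh)
    p=q[:,0]; 
    l=p[p[:,0]==x].mean(0);r=p[p[:,0]==x+ww-1].mean(0)
    print(l,r,ray(w,[(l+r)/2],72), 'bottom',ray(w,[p[p[:,1]==y+hh-1].mean(0)],72))
rad=c/np.linalg.norm(c);t=np.array([-rad[1],rad[0],0])
go(s,c+[0,0,50],frame(-t*1+[0,0,-1],rad))
cv2.imwrite('pics/f.png',w['img'])
```

```text
t 3.65 j [ 0.08  0.73  1.24 -0.75  1.48  0.48] tcp [666.  -91.9  99.3] rot [ 1.967  1.589 -0.815] F [-2.4 -2.  -3. ] w 93.5 g 0.0 gp [668.9 -78.8 112.8]
0 170 87 85
[  0. 228.] [ 86. 195.] [[497.52029664 -63.95709063  72.        ]] bottom [[ 425.04296185 -136.24410451   72.        ]]
118 164 78 86
[118. 232.] [195.         187.11111111] [[578.87843702 -79.36440566  72.        ]] bottom [[ 540.07682349 -149.65921093   72.        ]]
253 158 65 88
[253. 221.] [317. 231.] [[ 664.00705593 -126.92026544   72.        ]] bottom [[ 655.431507   -166.35626782   72.        ]]
turn [-0.34 -0.02 -0.27] shift cm [0.27 0.28 8.61] world d [ -9.8 -58.2 -62.8]
```

View pics/f.png

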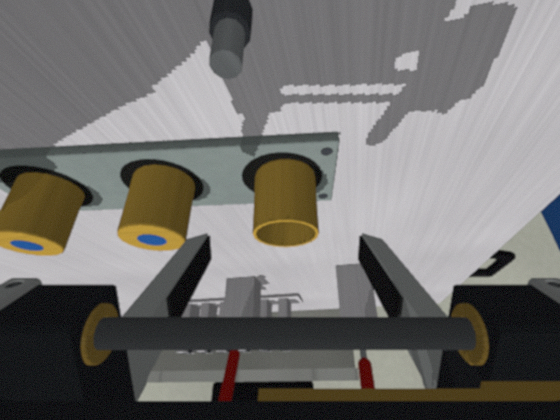

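The rim is centred between the fingers at (285,232), and the measured position holds within about 2 mm. Next I advance and grip.

Emit:
carry_out --steps '[[[-0.3,0,-0.3],[0.3,0.3,1.6],9.4],[[0,0,0],[0,0,2],9.4],[[0,0,0],[0,0,2],9.4],[[0,0,0],[0,0,2],9.4],[[0,0,0],[0,0,1],9.4]]'

```text
t: 4.07
tool_pos: [659.5, -149.5, 41.6]
eef_rot: [1.962, 1.59, -0.806]
ft_force: [0.1, 0.5, 0.4]
grip_width: 0.996
grasp_force: 0.0
```

Emit:
carry_out --steps '[[[0,0,0],[0,0,0],9.4],[[0,0,0],[0,0,0],7],[[0,0,0],[0,0,0],6.2],[[0,0,0],[0,0,0],5.8],[[0,0,0],[0,0,0],5.2]]' --newtons 25

```text
t: 4.48
tool_pos: [661.3, -145.7, 42.3]
eef_rot: [1.956, 1.593, -0.803]
ft_force: [0.2, 0.4, -0.3]
grip_width: 0.753
grasp_force: 0.0
```

Emit:
carry_out --steps '[[[0,0,0],[0,0,0],5],[[0,0,0],[0,0,0],5],[[0,0,0],[0,0,0],5],[[0,0,0],[0,0,0],5],[[0,0,0],[0,0,0],5]]' --newtons 25

```text
t: 4.9
tool_pos: [660.4, -146.0, 41.4]
eef_rot: [1.957, 1.594, -0.805]
ft_force: [0.0, 3.4, 2.7]
grip_width: 0.595
grasp_force: 25.0
```

Run:
```python
from station import arm
from h import *
s=arm.get_state();show(s)
```

```text
t 4.9 j [ 0.01  0.77  1.31 -0.79  1.35  0.51] tcp [ 660.4 -146.    41.4] rot [ 1.957  1.594 -0.805] F [0.  3.4 2.7] w 55.9 g 25.0 gp [ 663.  -132.8   54.8]
```

Emit:
carry_out --steps '[[[0,0,0],[0,0,0],5],[[0,0,0],[-0.5,0,-0.5],5],[[0,0,0],[-1.5,0,-1.5],5],[[0,0,0],[-2,0,-2],5],[[0,0,0],[-2,0,-2],5]]' --newtons 45

```text
t: 5.32
tool_pos: [658.1, -146.6, 124.4]
eef_rot: [1.958, 1.597, -0.81]
ft_force: [0.6, 0.1, -2.0]
grip_width: 0.592
grasp_force: 45.0
```

Emit:
carry_out --steps '[[[0,0,0],[-2,0,-2],5],[[0,0,0],[-2,0,-2],5],[[0,3,0],[-1,0,-1],5],[[0,6,0],[0,0,0],5],[[0,6,0],[0,0,0],5]]'

```text
t: 5.73
tool_pos: [659.9, -144.8, 197.1]
eef_rot: [2.134, 1.743, -0.56]
ft_force: [-0.5, -0.6, -4.3]
grip_width: 0.592
grasp_force: 45.0
```

Emit:
carry_out --steps '[[[0,6,0],[0,0,0],5],[[0,6,0],[0,0,0],5],[[0,6,0],[0,0,0],5],[[0,6,0],[0,0,0],5],[[0,6,0],[0,0,0],5]]'

```text
t: 6.15
tool_pos: [659.0, -146.6, 197.2]
eef_rot: [2.433, 1.986, 0.011]
ft_force: [-0.1, 0.5, -3.2]
grip_width: 0.594
grasp_force: 45.0
```

Emit:
carry_out --steps '[[[0,6,0],[0,0,0],5],[[0,6,0],[0,0,0],5],[[0,6,0],[0,0,0],5],[[0,6,0],[0,0,0],5],[[0,6,0],[0,0,0],5]]'

```text
t: 6.57
tool_pos: [658.8, -147.6, 196.8]
eef_rot: [-2.134, -1.743, -0.581]
ft_force: [0.7, 0.2, -2.9]
grip_width: 0.59
grasp_force: 45.0
```

Emit:
carry_out --steps '[[[0,6,0],[0,0,0],5],[[0,6,0],[0,0,0],5],[[0,3,0],[0,0,0],5],[[0,0,0],[0,0,0],5]]'

```text
t: 6.9
tool_pos: [656.9, -148.9, 191.8]
eef_rot: [-1.96, -1.591, -0.811]
ft_force: [-0.8, 0.3, -3.0]
grip_width: 0.593
grasp_force: 45.0
```

```bash
cat >> h.py <<'E'
VC=np.array([552,155.5,0]);tv=np.array([-.259,.966,0]);rv=np.array([.966,.259,0])
E
python3 - <<'E'
from station import arm
from h import *
s=arm.get_state();show(s)
print(R.from_rotvec(s['eef_rot']).as_matrix().round(2))
for z in (130,80,59): go(s,VC-13*tv+[0,0,z],frame(tv+[0,0,-1],rv))
E
```

```text
t 6.9 j [-0.69  0.6   1.24  0.68  1.7  -0.53] tcp [ 656.9 -148.9  191.8] rot [-1.96  -1.591 -0.811] F [-0.8  0.3 -3. ] w 55.8 g 45.0 gp [ 654.1 -162.1  205.3]
[[ 0.15  0.98  0.14]
 [ 0.69 -0.2   0.69]
 [ 0.71 -0.   -0.71]]
turn [ 18.87  -0.11 -19.06] shift cm [ 14.19 -16.5   24.95] world d [-105.   304.8  -75.3]
turn [ 18.87  -0.11 -19.06] shift cm [ 10.65 -16.48  28.48] world d [-105.   304.8 -125.3]
turn [ 18.87  -0.11 -19.06] shift cm [  9.16 -16.48  29.97] world d [-105.   304.8 -146.3]
```

Emit:
carry_out --steps '[[[0,0,0],[0.7,-0.8,1.2],5],[[0,0,0],[1.3,-1.5,2.3],5],[[0,0,0],[1.3,-1.5,2.3],5],[[0,0,0],[1.3,-1.5,2.3],5],[[0,0,0],[1.3,-1.5,2.3],5]]'

```text
t: 7.32
tool_pos: [615.3, -18.6, 164.1]
eef_rot: [-1.959, -1.604, -0.813]
ft_force: [0.2, 0.3, -2.4]
grip_width: 0.592
grasp_force: 45.0
```

Emit:
carry_out --steps '[[[0,0,0],[1.3,-1.5,2.3],5],[[0,0,0],[1.3,-1.5,2.3],5],[[0,0,0],[1.3,-1.5,2.3],5],[[0,0,0],[1.3,-1.5,2.3],5],[[0,0,0],[1.3,-1.5,2.3],5]]'

```text
t: 7.73
tool_pos: [567.4, 121.3, 128.6]
eef_rot: [-1.958, -1.605, -0.814]
ft_force: [0.2, 0.4, -2.7]
grip_width: 0.594
grasp_force: 45.0
```

Emit:
carry_out --steps '[[[0,0,0],[1.3,-1.5,2.3],5],[[4.7,0,-4.8],[0.7,-0.7,1.2],5],[[4.7,0,-4.8],[0,0,0],5],[[4.7,0,-4.8],[0,0,0],5],[[4.7,0,-4.8],[0,0,0],5]]'

```text
t: 8.15
tool_pos: [554.1, 162.5, 118.2]
eef_rot: [-1.479, -1.961, -0.618]
ft_force: [1.0, 0.3, -1.6]
grip_width: 0.59
grasp_force: 45.0
```

Emit:
carry_out --steps '[[[0,0,0],[0,0,0],5],[[0,0,0],[0,0,0],5],[[0,0,0],[0,0,0],5]]'

```text
t: 8.4
tool_pos: [553.9, 162.7, 117.8]
eef_rot: [-1.486, -1.953, -0.622]
ft_force: [-0.6, -0.3, -2.4]
grip_width: 0.594
grasp_force: 45.0
```

Run:
```python
from station import arm
from h import *
s=arm.get_state();show(s)
for z in (80,59): go(s,VC-13*tv+[0,0,z],frame(tv+[0,0,-1],rv))
c=arm.camera('scene');x,y=280,50
i=cv2.resize(c['img'][y:y+150,x:x+200],None,fx=3,fy=3,interpolation=cv2.INTER_CUBIC)
cv2.imwrite('pics/g.png',i)
```

```text
t 8.4 j [-0.25  0.5   1.57  0.66  1.53 -0.71] tcp [553.9 162.7 117.8] rot [-1.486 -1.953 -0.622] F [-0.6 -0.3 -2.4] w 55.8 g 45.0 gp [557.3 149.8 131.3]
turn [0.17 0.25 0.51] shift cm [-4.03 -0.41  3.21] world d [ -2.   -6.8 -51.2]
turn [0.17 0.25 0.51] shift cm [-5.51 -0.43  4.71] world d [ -2.   -6.8 -72.2]
```

View pics/g.png

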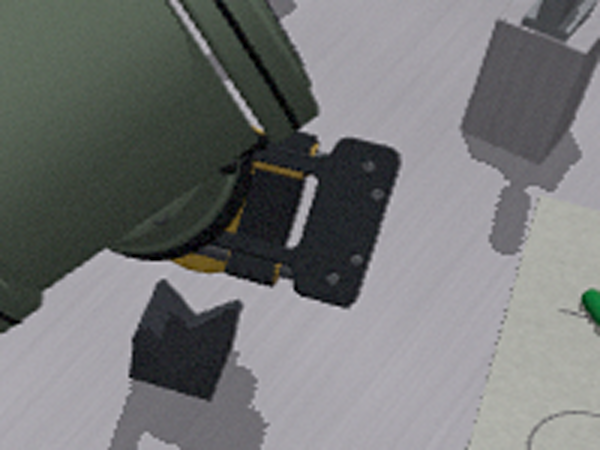

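The arm hides the block in this view: V at about (185,320), gripper above and to its right. I'll lower gently and watch the force.

Emit:
carry_out --steps '[[[0.2,0.2,0.5],[-1,-0.2,0.8],5],[[0,0,0],[-1,-0.2,0.8],5],[[0,0,0],[-1,0,0.8],5],[[0,0,0],[-1,0,0.8],5],[[0,0,0],[0,0,0],5]]'

```text
t: 8.87
tool_pos: [549.7, 155.7, 63.2]
eef_rot: [-1.489, -1.937, -0.612]
ft_force: [0.2, -0.1, -2.5]
grip_width: 0.586
grasp_force: 45.0
```

Emit:
carry_out --steps '[[[0,0,0],[-0.4,0,0.4],5],[[0,0,0],[-0.4,0,0.4],5],[[0,0,0],[-0.3,0,0.3],5],[[0,0,0],[0,0,0],5],[[0,0,0],[0,0,0],5]]'

```text
t: 9.28
tool_pos: [552.3, 156.1, 51.4]
eef_rot: [-1.488, -1.943, -0.617]
ft_force: [0.1, -0.3, -2.3]
grip_width: 0.592
grasp_force: 45.0
```

Run:
```python
from station import arm
from h import *
s=arm.get_state();show(s)
go(s,VC-13*tv+[0,0,59],frame(tv+[0,0,-1],rv))
```

```text
t 9.28 j [-0.26  0.61  1.58  0.66  1.46 -0.78] tcp [552.3 156.1  51.4] rot [-1.488 -1.943 -0.617] F [ 0.1 -0.3 -2.3] w 55.7 g 45.0 gp [555.8 143.1  64.9]
turn [-0.04 -0.02  0.08] shift cm [-0.42 -0.05  0.41] world d [-0.4 -0.1 -5.9]
```

Emit:
carry_out --steps '[[[0,0,0],[-0.15,0,0.15],5],[[0,0,0],[-0.1,0,0.1],5],[[0,0,0],[0,0,0],5]]'

```text
t: 9.53
tool_pos: [552.3, 156.0, 47.9]
eef_rot: [-1.488, -1.944, -0.617]
ft_force: [-0.6, -0.7, -2.3]
grip_width: 0.592
grasp_force: 45.0
```

Emit:
carry_out --steps '[[[0,0,0],[-0.1,0,0.1],5],[[0,0,0],[0,0,0],5],[[0,0,0],[0,0,0],5]]'

```text
t: 9.78
tool_pos: [552.3, 155.9, 46.5]
eef_rot: [-1.488, -1.943, -0.617]
ft_force: [0.4, -1.4, -2.9]
grip_width: 0.596
grasp_force: 45.0
```

Emit:
carry_out --steps '[[[0,0,0],[-0.1,0,0.1],5],[[0,0,0],[0,0,0],5],[[0,0,0],[0,0,0],5]]'

```text
t: 10.03
tool_pos: [552.4, 156.0, 45.9]
eef_rot: [-1.487, -1.943, -0.618]
ft_force: [-0.7, -2.0, 3.9]
grip_width: 0.587
grasp_force: 45.0
```

Contact came at the predicted height. Release next.

Emit:
carry_out --steps '[[[0,0,0],[0,0,0],5],[[0,0,0],[0,0,0],5],[[0,0,0],[0,0,0],5],[[0,0,0],[0,0,0],5.7],[[0,0,0],[0,0,0],6]]' --newtons 4

```text
t: 10.45
tool_pos: [552.7, 155.9, 44.9]
eef_rot: [-1.489, -1.944, -0.618]
ft_force: [-0.3, 0.5, -0.9]
grip_width: 0.631
grasp_force: 0.0
```

Emit:
carry_out --steps '[[[0,0,0],[0,0,0],7],[[0,0,0],[0,0,0],8],[[0,0,0],[0,0,0],9.4],[[0,0,0],[0,0,0],9.4],[[0,0,0],[0,0,0],9.4]]'

```text
t: 10.87
tool_pos: [552.3, 156.0, 44.9]
eef_rot: [-1.489, -1.943, -0.617]
ft_force: [0.3, 0.1, 0.1]
grip_width: 0.961
grasp_force: 0.0
```

Emit:
carry_out --steps '[[[0,0,0],[0,0,-0.5],9.4],[[0,0,0],[0,0,-2],9.4],[[0,0,0],[0,0,-3],9.4],[[0,0,0],[0,0,-3],9.4],[[0,0,0],[0,0,-3],9.4]]'

```text
t: 11.28
tool_pos: [573.4, 76.5, 127.4]
eef_rot: [-1.488, -1.943, -0.617]
ft_force: [0.6, 0.7, 0.5]
grip_width: 1.001
grasp_force: 0.0
```

Run:
```python
from station import arm
from h import *
s=arm.get_state();show(s)
c=arm.camera('wrist');cv2.imwrite('pics/h.png',c['img'])
# grip 2: gp 8 mm towards base from mid, above cup axis
for z in (160,): go(s,VC+8*tv+[0,0,z],frame(-tv+[0,0,-1],rv))
```

```text
t 11.28 j [-0.37  0.55  1.46  0.61  1.65 -0.76] tcp [573.4  76.5 127.4] rot [-1.488 -1.943 -0.617] F [0.6 0.7 0.5] w 94.1 g 0.0 gp [576.9  63.6 140.8]
turn [  0.   -90.02   0.1 ] shift cm [ 6.76 -0.01  4.04] world d [-20.   73.7  19.2]
```

View pics/h.png

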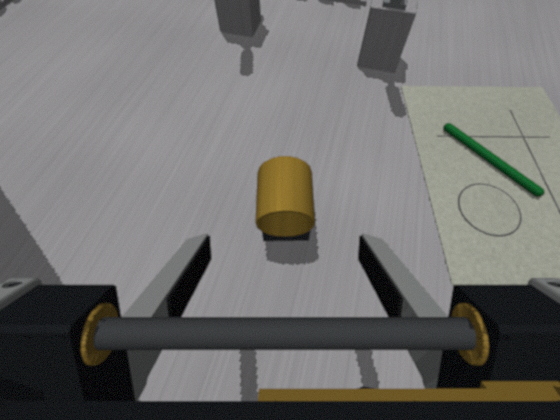

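The cup lies squarely in the V-block, mouth ellipse centred near (286,219). Next I swing over to the base side for the second grip.

Emit:
carry_out --steps '[[[0,0,0],[2.3,0,1.8],9.4],[[0,0,0],[2.3,0,1.8],9.4],[[0,0,0],[2.3,0,1.8],9.4],[[0,-6,0],[2.3,0,1.8],9.4],[[0,-6,0],[2.1,0,1.8],9.4]]'

```text
t: 11.75
tool_pos: [536.3, 215.8, 139.2]
eef_rot: [-1.614, -2.099, -0.476]
ft_force: [1.0, -0.1, 0.1]
grip_width: 1.001
grasp_force: 0.0
```

Emit:
carry_out --steps '[[[0,-6,0],[0,0,0],9.4],[[0,-6,0],[0,0,0],9.4],[[0,-6,0],[0,0,0],9.4],[[0,-6,0],[0,0,0],9.4],[[0,-6,0],[0,0,0],9.4]]'

```text
t: 12.17
tool_pos: [536.6, 216.3, 141.2]
eef_rot: [-1.889, -2.465, -0.05]
ft_force: [0.4, 0.5, 0.3]
grip_width: 1.003
grasp_force: 0.0
```

Emit:
carry_out --steps '[[[0,-6,0],[0,0,0],9.4],[[0,-6,0],[0,0,0],9.4],[[0,-6,0],[0,0,0],9.4],[[0,-6,0],[0,0,0],9.4],[[0,-6,0],[0,0,0],9.4]]'

```text
t: 12.58
tool_pos: [536.4, 216.9, 141.0]
eef_rot: [1.663, 2.171, -0.399]
ft_force: [-0.2, 0.9, 0.8]
grip_width: 1.003
grasp_force: 0.0
```

Emit:
carry_out --steps '[[[0,-6,0],[0,0,0],9.4],[[0,-6,0],[0,0,0],9.4],[[0,-6,0],[0,0,0],9.4],[[0,0,0],[0,0,0],9.4],[[0,0,0],[0,0,0],9.4]]'

```text
t: 13.0
tool_pos: [534.7, 216.7, 137.7]
eef_rot: [1.486, 1.947, -0.619]
ft_force: [0.6, 0.3, 0.5]
grip_width: 0.998
grasp_force: 0.0
```

Run:
```python
from station import arm
from h import *
w=arm.camera('wrist');s=arm.get_state();show(s)
h=cv2.cvtColor(w['img'],cv2.COLOR_BGR2HSV)
m=(h[...,0]>95)&(h[...,0]<125)&(h[...,1]>120);m[280:]=0
m2=(h[...,0]>8)&(h[...,0]<35)&(h[...,1]>110);m2[280:]=0
E=w['extrinsics'];o=E[:3,3]
for nm,mm in(('dot',m),('cup',m2)):
  for q in big(mm)[:1]: 
    a=q[:,0].mean(0);p=ray(w,[a],54)[0];print(nm,a,cv2.contourArea(q),cv2.boundingRect(q),p,'rel t,r',(p-VC)@tv,(p-VC)@rv)
go(s,VC+8*tv+[0,0,54],frame(-tv+[0,0,-1],rv))
```

```text
t 13.05 j [ 0.63  0.53  1.47 -0.72  1.5   0.55] tcp [535.8 216.1 139.2] rot [ 1.489  1.945 -0.616] F [-0.7 -0.8  0. ] w 94.0 g 0.0 gp [532.3 229.1 152.7]
dot [500.0467033  255.78021978] 5598.0 (413, 206, 147, 74) [910.56031778  59.28008254  54.        ] rel t,r -185.81556256833312 321.4483083570113
cup [285.69626168 186.0046729 ] 3905.0 (255, 147, 61, 81) [551.79184495 157.13454589  54.        ] rel t,r 1.632883491032949 0.22226960697273368
turn [ 0.05 -0.11  0.11] shift cm [ 2.13e+00 -1.00e-02  1.18e+01] world d [ 17.6 -65.9 -98.7]
```

Run:
```python
from station import arm
from h import *
w=arm.camera('wrist');h=cv2.cvtColor(w['img'],cv2.COLOR_BGR2HSV)
m=(h[...,0]>95)&(h[...,0]<125)&(h[...,1]>110);m[280:]=0;m[:,:240]=0;m[:,330:]=0
for q in big(m)[:2]: 
    a=q[:,0].mean(0);p=ray(w,[a],54)[0];print(a,cv2.contourArea(q),'t,r',(p-VC)@tv,(p-VC)@rv)
```

```text
[284.046875 168.859375] 382.0 t,r 26.207724463683668 -0.41571557764185824
```

Emit:
carry_out --steps '[[[0,0,0],[0.7,0,1],9.4],[[0,0,0],[0.7,0,1.8],9.4],[[0,0,0],[0.7,0,2],9.4],[[0,0,0],[0,0,0],9.4],[[0,0,0],[0,0,0],9.4]]'

```text
t: 13.52
tool_pos: [540.7, 195.8, 90.7]
eef_rot: [1.491, 1.942, -0.619]
ft_force: [0.0, 0.1, 0.9]
grip_width: 1.006
grasp_force: 0.0
```

Run:
```python
from station import arm
from h import *
s=arm.get_state();show(s);go(s,VC+4*tv+[0,0,54],frame(-tv+[0,0,-1],rv))
```

```text
t 13.52 j [ 0.6   0.58  1.51 -0.74  1.42  0.59] tcp [540.7 195.8  90.7] rot [ 1.491  1.942 -0.619] F [0.  0.1 0.9] w 94.5 g 0.0 gp [537.2 208.8 104.1]
turn [-0.09 -0.02 -0.01] shift cm [-0.09  0.06  7.17] world d [ 13.7 -49.4 -50.1]
```

Emit:
carry_out --steps '[[[0,0,0],[0,0,1.6],9.4],[[0,0,0],[-0.1,0,2],9.4],[[0,0,0],[0,0,2],9.4],[[0,0,0],[0,0,1.6],9.4],[[0,0,0],[0,0,0],9.4]]'

```text
t: 13.93
tool_pos: [554.0, 145.6, 40.2]
eef_rot: [1.491, 1.942, -0.619]
ft_force: [-0.2, -0.1, -1.2]
grip_width: 1.0
grasp_force: 0.0
```

Emit:
carry_out --steps '[[[0,0,0],[0,0,0],9.4],[[0,0,0],[0,0,0],7],[[0,0,0],[0,0,0],6.2],[[0,0,0],[0,0,0],5.8],[[0,0,0],[0,0,0],5.2]]' --newtons 15

```text
t: 14.35
tool_pos: [555.0, 148.7, 41.6]
eef_rot: [1.489, 1.943, -0.613]
ft_force: [-0.2, -0.3, -0.1]
grip_width: 0.755
grasp_force: 0.0
```

Emit:
carry_out --steps '[[[0,0,0],[0,0,0],5],[[0,0,0],[0,0,0],5],[[0,0,0],[0,0,0],5],[[0,0,0],[0,0,0],5],[[0,0,0],[0,0,0],5]]' --newtons 45

```text
t: 14.77
tool_pos: [554.4, 148.0, 41.0]
eef_rot: [1.489, 1.943, -0.616]
ft_force: [-1.2, 1.5, 2.3]
grip_width: 0.59
grasp_force: 45.0
```

Run:
```python
from station import arm
from h import *
s=arm.get_state();show(s);go(s,VC+4*tv+[0,0,54],frame(-tv+[0,0,-1],rv))
```

```text
t 14.77 j [ 0.52  0.62  1.57 -0.79  1.3   0.62] tcp [554.4 148.   41. ] rot [ 1.489  1.943 -0.616] F [-1.2  1.5  2.3] w 55.5 g 45.0 gp [550.9 161.   54.4]
turn [ 0.08 -0.01  0.03] shift cm [-0.08 -0.04  0.14] world d [ 0.  -1.6 -0.4]
```

Emit:
carry_out --steps '[[[0,0,0],[-0.3,0,-0.3],5],[[0,0,0],[-1.5,0,-1.5],5],[[0,0,0],[-2,0,-2],5],[[0,0,0],[-2,0,-2],5],[[0,0,0],[-2,0,-2],5]]'

```text
t: 15.18
tool_pos: [553.7, 147.4, 151.1]
eef_rot: [1.489, 1.945, -0.618]
ft_force: [-0.0, 0.8, -1.6]
grip_width: 0.593
grasp_force: 45.0
```

Emit:
carry_out --steps '[[[0,0,0],[-2,0,-2],5],[[0,3,0],[-1,0,-1],5],[[0,6,0],[0,0,0],5],[[0,6,0],[0,0,0],5],[[0,6,0],[0,0,0],5]]'

```text
t: 15.6
tool_pos: [554.2, 148.7, 194.0]
eef_rot: [1.696, 2.217, -0.354]
ft_force: [-0.3, -1.4, -2.4]
grip_width: 0.593
grasp_force: 45.0
```

Emit:
carry_out --steps '[[[0,6,0],[0,0,0],5],[[0,6,0],[0,0,0],5],[[0,6,0],[0,0,0],5],[[0,6,0],[0,0,0],5],[[0,6,0],[0,0,0],5]]'

```text
t: 16.02
tool_pos: [554.4, 147.4, 194.2]
eef_rot: [-1.857, -2.425, -0.104]
ft_force: [0.0, -0.0, -3.2]
grip_width: 0.597
grasp_force: 45.0
```

Emit:
carry_out --steps '[[[0,6,0],[0,0,0],5],[[0,6,0],[0,0,0],5],[[0,6,0],[0,0,0],5],[[0,6,0],[0,0,0],5],[[0,6,0],[0,0,0],5]]'

```text
t: 16.43
tool_pos: [554.6, 146.6, 193.8]
eef_rot: [-1.577, -2.059, -0.517]
ft_force: [0.0, -0.5, -2.3]
grip_width: 0.595
grasp_force: 45.0
```

Emit:
carry_out --steps '[[[0,6,0],[0,0,0],5],[[0,3,0],[0,0,0],5],[[0,0,0],[0,0,0],5]]'

```text
t: 16.68
tool_pos: [553.5, 145.2, 189.9]
eef_rot: [-1.493, -1.936, -0.613]
ft_force: [-1.3, -0.4, -3.3]
grip_width: 0.593
grasp_force: 45.0
```

Run:
```python
from station import arm
from h import *
s=arm.get_state();show(s)
c=np.array([657,-138,0]);rad=c/np.linalg.norm(c);t=np.array([-rad[1],rad[0],0])
q=frame(t+[0,0,-1],rad)
go(s,c+[0,0,150],q)
q0=R.from_rotvec(s['eef_rot']);print((q0.inv()*q).as_rotvec()*57.3)
```

```text
t 16.68 j [-0.28  0.42  1.52  0.65  1.66 -0.63] tcp [553.5 145.2 189.9] rot [-1.493 -1.936 -0.613] F [-1.3 -0.4 -3.3] w 55.8 g 45.0 gp [557.  132.2 203.3]
turn [-19.16  -0.02  18.65] shift cm [-24.11   3.37 -16.67] world d [ 106.3 -270.   -53.3]
[-19.15901496  -0.02446299  18.65308523]
```

Emit:
carry_out --steps '[[[0,0,0],[-1.2,0.2,-0.9],5],[[0,0,0],[-2.4,0.3,-1.7],5],[[0,0,0],[-2.4,0.3,-1.7],5],[[0,0,0],[-2.4,0.3,-1.7],5],[[0,0,0],[-2.4,0.3,-1.7],5]]'

```text
t: 17.1
tool_pos: [603.0, 23.7, 172.1]
eef_rot: [-1.489, -1.948, -0.616]
ft_force: [1.3, 0.0, -2.7]
grip_width: 0.591
grasp_force: 45.0
```

Emit:
carry_out --steps '[[[0,0,0],[-2.4,0.4,-1.7],5],[[0,0,0],[-2.4,0.4,-1.7],5],[[0,0,0],[-2.4,0.4,-1.7],5],[[0,0,0],[-2.4,0.4,-1.7],5],[[0,0,0],[-2.4,0.4,-1.7],5]]'

```text
t: 17.52
tool_pos: [660.2, -111.2, 147.3]
eef_rot: [-1.49, -1.947, -0.615]
ft_force: [0.1, 0.1, -1.7]
grip_width: 0.592
grasp_force: 45.0
```

Emit:
carry_out --steps '[[[-4.8,0,4.7],[-1.2,0,-0.5],5],[[-4.8,0,4.7],[0,0,0],5],[[-4.8,0,4.6],[0,0,0],5],[[-4.8,0,4.6],[0,0,0],5],[[0,0,0],[0,0,0],5]]'

```text
t: 17.93
tool_pos: [658.7, -120.7, 141.1]
eef_rot: [-1.959, -1.596, -0.816]
ft_force: [-1.3, 0.9, -3.0]
grip_width: 0.595
grasp_force: 45.0
```

Run:
```python
from station import arm
from h import *
s=arm.get_state();show(s)
c=np.array([657.5,-138,0]);rad=c/np.linalg.norm(c);t=np.array([-rad[1],rad[0],0])
q=frame(t+[0,0,-1],rad)
go(s,c+[0,0,90],q);go(s,c+[0,0,50],q)
for n in('wrist','scene'):
    w=arm.camera(n)
    if n=='wrist': i=w['img'][100:380,120:460]
    else: i=w['img'][200:400,180:380]
    cv2.imwrite('pics/_%s.png'%n,cv2.resize(i,(400,400)))
cv2.imwrite('pics/i.png',np.hstack([cv2.imread('pics/_wrist.png'),cv2.imread('pics/_scene.png')]))
```

```text
t 17.93 j [-0.65  0.63  1.31  0.69  1.6  -0.57] tcp [ 658.7 -120.7  141.1] rot [-1.959 -1.596 -0.816] F [-1.3  0.9 -3. ] w 55.9 g 45.0 gp [ 656.  -133.8  154.5]
turn [ 0.05 -0.07  0.19] shift cm [-4.83  0.21  4.29] world d [  1.5  -4.2 -64.5]
turn [ 0.05 -0.07  0.19] shift cm [-7.67  0.2   7.12] world d [   1.5   -4.2 -104.5]
```

View pics/i.png

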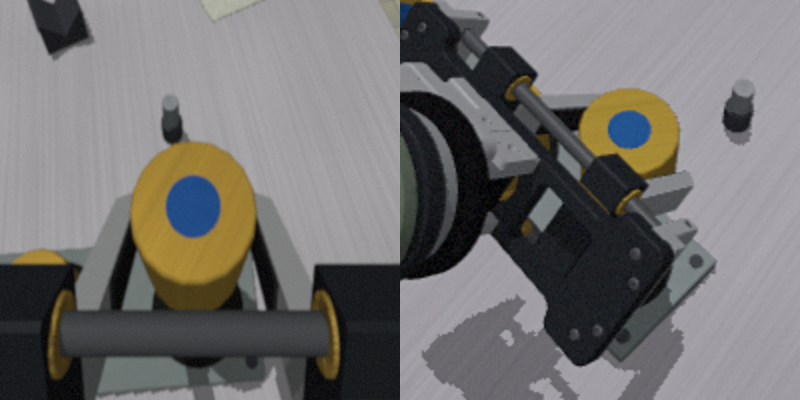

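The cup is held base-up, blue dot at wrist crop (193,205) and scene crop (630,129), above its pad. I'll locate the dot by crossing rays from the two views.

Run:
```python
from station import arm
from h import *
s=arm.get_state();show(s);A=np.zeros((3,3));b=np.zeros(3);L=[]
for n,(u0,u1,v0,v1) in(('wrist',(220,350,130,320)),('scene',(270,330,230,310))):
    w=arm.camera(n);h=cv2.cvtColor(w['img'],cv2.COLOR_BGR2HSV)
    m=(h[...,0]>95)&(h[...,0]<125)&(h[...,1]>110);k=np.zeros_like(m);k[v0:v1,u0:u1]=1
    q=big(m&k)[0];M=cv2.moments(q);a=(M['m10']/M['m00'],M['m01']/M['m00']);print(n,a,M['m00'])
    o=w['extrinsics'][:3,3];d=ray(w,[a],100)[0]-o;d/=np.linalg.norm(d);P=np.eye(3)-np.outer(d,d);A+=P;b+=P@o;L.append((o,P))
p=np.linalg.solve(A,b);print('dot',p,[np.linalg.norm(P@(p-o)) for o,P in L])
```

```text
t 18.03 j [-0.65  0.63  1.3   0.69  1.6  -0.58] tcp [ 662.1 -121.4  142.7] rot [-1.956 -1.605 -0.819] F [ 0.  -0.3 -0.9] w 55.8 g 45.0 gp [ 659.3 -134.5  156.2]
wrist (283.8040650406504, 244.1808362369338) 1435.0
scene (295.9326241134752, 265.49645390070924) 282.0
dot [ 659.0085232  -132.42997163  176.51774432] [np.float64(0.5687358850243229), np.float64(0.5687358850243219)]
```

Emit:
carry_out --steps '[[[0,0,0],[-1.3,0,0.9],5],[[0,0,0],[-1.8,0,1.6],5],[[0,0,0],[-1.8,0,1.7],5],[[0,0,0],[-1.3,0,1.2],5],[[0,0,0],[-0.6,0,0.6],5]]'

```text
t: 18.55
tool_pos: [660.4, -125.8, 46.9]
eef_rot: [-1.955, -1.597, -0.816]
ft_force: [-0.4, 0.2, -3.1]
grip_width: 0.595
grasp_force: 45.0
```

Emit:
carry_out --steps '[[[0,0,0],[0,0,0],5],[[0,0,0],[-0.3,0,0.3],5],[[0,0,0],[-0.2,0,0.2],5],[[0,0,0],[0,0,0],5],[[0,0,0],[0,0,0],5]]'

```text
t: 18.97
tool_pos: [662.4, -127.2, 45.3]
eef_rot: [-1.958, -1.602, -0.821]
ft_force: [-0.1, -0.8, -1.8]
grip_width: 0.588
grasp_force: 45.0
```

Run:
```python
from station import arm
from h import *
s=arm.get_state();show(s)
```

```text
t 18.97 j [-0.66  0.76  1.31  0.7   1.5  -0.67] tcp [ 662.4 -127.2   45.3] rot [-1.958 -1.602 -0.821] F [-0.1 -0.8 -1.8] w 55.3 g 45.0 gp [ 659.6 -140.3   58.8]
```

Emit:
carry_out --steps '[[[0,0,0],[-0.15,0,0.15],5],[[0,0,0],[-0.15,0,0.15],5],[[0,0,0],[0,0,0],5],[[0,0,0],[0,0,0],5]]'

```text
t: 19.3
tool_pos: [661.8, -126.7, 40.1]
eef_rot: [-1.957, -1.6, -0.82]
ft_force: [0.4, 0.1, -3.1]
grip_width: 0.593
grasp_force: 45.0
```

Emit:
carry_out --steps '[[[0,0,0],[-0.1,0,0.1],5],[[0,0,0],[0,0,0],5],[[0,0,0],[0,0,0],5]]'

```text
t: 19.55
tool_pos: [661.8, -126.7, 38.5]
eef_rot: [-1.957, -1.6, -0.82]
ft_force: [0.3, 0.7, -2.3]
grip_width: 0.594
grasp_force: 45.0
```

Emit:
carry_out --steps '[[[0,0,0],[-0.1,0,0.1],5],[[0,0,0],[0,0,0],5],[[0,0,0],[0,0,0],5]]'

```text
t: 19.8
tool_pos: [661.8, -126.7, 37.1]
eef_rot: [-1.957, -1.6, -0.82]
ft_force: [-0.0, 0.2, -2.6]
grip_width: 0.589
grasp_force: 45.0
```

Emit:
carry_out --steps '[[[0,0,0],[-0.05,0,0.05],5],[[0,0,0],[0,0,0],5],[[0,0,0],[0,0,0],5]]'

```text
t: 20.05
tool_pos: [661.9, -126.7, 36.5]
eef_rot: [-1.957, -1.6, -0.82]
ft_force: [0.1, -0.2, -3.0]
grip_width: 0.593
grasp_force: 45.0
```

Emit:
carry_out --steps '[[[0,0,0],[-0.05,0,0.05],5],[[0,0,0],[0,0,0],5],[[0,0,0],[0,0,0],5]]'

```text
t: 20.3
tool_pos: [661.8, -126.7, 35.8]
eef_rot: [-1.957, -1.6, -0.82]
ft_force: [-0.3, 0.3, -2.8]
grip_width: 0.596
grasp_force: 45.0
```

Emit:
carry_out --steps '[[[0,0,0],[-0.05,0,0.05],5],[[0,0,0],[0,0,0],5],[[0,0,0],[0,0,0],5]]'

```text
t: 20.55
tool_pos: [662.0, -126.8, 35.2]
eef_rot: [-1.957, -1.6, -0.82]
ft_force: [0.4, -0.5, -1.9]
grip_width: 0.594
grasp_force: 45.0
```

Emit:
carry_out --steps '[[[0,0,0],[-0.05,0,0.05],5],[[0,0,0],[0,0,0],5],[[0,0,0],[0,0,0],5]]'

```text
t: 20.8
tool_pos: [662.0, -126.8, 35.2]
eef_rot: [-1.957, -1.6, -0.821]
ft_force: [-1.6, -0.8, 1.7]
grip_width: 0.59
grasp_force: 45.0
```

Contact. I'll soften the grip, open slowly and back out along the tool axis.

Emit:
carry_out --steps '[[[0,0,0],[0,0,0],5],[[0,0,0],[0,0,0],5],[[0,0,0],[0,0,0],5],[[0,0,0],[0,0,0],5.7],[[0,0,0],[0,0,0],6]]' --newtons 4

```text
t: 21.22
tool_pos: [662.0, -126.9, 34.3]
eef_rot: [-1.958, -1.601, -0.82]
ft_force: [-1.2, -0.2, -0.3]
grip_width: 0.628
grasp_force: 0.0
```

Emit:
carry_out --steps '[[[0,0,0],[0,0,0],7],[[0,0,0],[0,0,0],8],[[0,0,0],[0,0,0],9.4],[[0,0,0],[0,0,0],9.4],[[0,0,0],[0,0,0],9.4]]'

```text
t: 21.63
tool_pos: [661.8, -126.7, 34.2]
eef_rot: [-1.957, -1.6, -0.82]
ft_force: [0.2, -0.1, 0.8]
grip_width: 0.959
grasp_force: 0.0
```

Emit:
carry_out --steps '[[[0,0,0],[0,0,-0.5],9.4],[[0,0,0],[0,0,-2],9.4],[[0,0,0],[0,0,-3],9.4],[[0,0,0],[0,0,-3],9.4],[[0,0,0],[0,0,-3],9.4]]'

```text
t: 22.05
tool_pos: [644.4, -207.1, 116.5]
eef_rot: [-1.957, -1.6, -0.819]
ft_force: [1.1, -0.7, -0.1]
grip_width: 1.002
grasp_force: 0.0
```

Emit:
carry_out --steps '[[[0,0,0],[0,0,-3],9.4],[[0,0,0],[0,0,-3],9.4],[[0,0,0],[0,0,-2],9.4],[[0,0,0],[0,0,0],9.4],[[0,0,0],[0,0,0],9.4]]'

```text
t: 22.47
tool_pos: [633.2, -263.1, 172.9]
eef_rot: [-1.96, -1.601, -0.821]
ft_force: [-0.6, 1.4, -0.3]
grip_width: 0.999
grasp_force: 0.0
```

Run:
```python
from station import arm
from h import *
s=arm.get_state();show(s)
w=arm.camera('wrist');t=arm.camera('top')
i=np.hstack([cv2.resize(w['img'],(480,360)),cv2.resize(t['img'][115:325,270:410],(240,360))]);cv2.imwrite('pics/j.png',i)
for n in('top','scene'):
    c=arm.camera(n);h=cv2.cvtColor(c['img'],cv2.COLOR_BGR2HSV);m=(h[...,0]>95)&(h[...,0]<125)&(h[...,1]>120);m[:130]=0
    for q in big(m)[:3]: print(n,ray(c,q[:,0].mean(0),72).round(1),cv2.contourArea(q))
```

```text
t 22.47 j [-0.82  0.72  1.09  0.64  1.8  -0.63] tcp [ 633.2 -263.1  172.9] rot [-1.96  -1.601 -0.821] F [-0.6  1.4 -0.3] w 93.9 g 0.0 gp [ 630.4 -276.2  186.3]
top [[ 431.2 -107.5   72. ]] 110.0
top [[ 545.5 -121.5   72. ]] 104.0
top [[ 658.3 -138.9   72. ]] 98.0
scene [[ 660.  -139.3   72. ]] 221.0
scene [[ 547.6 -121.7   72. ]] 168.0
scene [[ 433.1 -108.2   72. ]] 133.0
```

View pics/j.png

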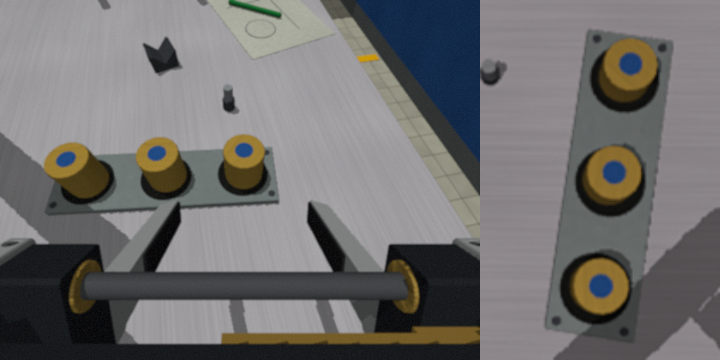

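All three cups stand mouth-down, the third dot at wrist (244,150). The turned cup is at (659,-139) against a pad centre of (656,-139.5). The other two cups and the gauge have not moved.

```bash
python3 -c "
from station import arm
print(arm.hand_in())"
```

```text
the job is handed in; nothing more can be done
None
```

I turned the mouth-up cup over using the V-block and set it down mouth-down on its own pad, about 3 mm off the pad's centre (10 mm allowed). The other two cups and the gauge were not moved, and I handed the job in at about 22.5 s; no verdict came back.

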